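# Pack the spotting tiles away with cork between them

## Robot

A 6-joint arm with a two-finger parallel gripper is mounted at the origin on the work surface. World frame = base frame: x ahead of the robot, y to its left, z up, the work surface at z = 0. Lengths are in mm, angles in rad, forces in N, time in s.
With the tool pointing down it reaches from about 300 to 750 mm from the base axis. Payload 8.5 kg.
Tool frame: the origin (TCP) lies at the centre of the arm's flange, where the gripper is bolted on; the fingertips stand 166 mm ahead of it and the grasp point (between the pads) lies 147 mm ahead of it; z points along the fingers, y is the line along which they close (so a half turn about z gives the same grasp; the last joint's range is limited). The gripper opens to 88 mm and grips with 3 to 60 N. Pads are 18 mm wide; open, the fingers measure 123 mm over their backs; the gripper's body (75 mm by 187 mm) begins 45 mm behind the grasp point.
Start: joints at [-0.215, 0.381, 1.297, -0, 1.464, -0.215], TCP at [549.983, 0.001, 404.748] pointing down, gripper open.
Joint ranges: [-3.11, 3.11], [-0.89, 2.33], [0.22, 2.48], [-1.42, 4.56], [0.17, 2.85], [-2.88, 2.88]. Speed limits (rad/s): [2.39, 2.39, 3.14, 3.14, 3.14, 3.14].

## Interface

Orientations are given as a unit quaternion [w, x, y, z].
In Python, from plant import sense, read_camera, close_job, regions_of gives the robot as it stands.
- The arm moves only by the shell command python3 -m jog 'ROWS' [OPENING] [FORCE]. ROWS is JSON, one flat list of numbers, 6 for each row, row after row: the shift along the world's x, y, z in mm, then the turn, a rotation vector about the world's x, y, z in degrees. In form: [x, y, z, rx, ry, rz, x, y, z, rx, ry, rz, ...]. A call has 1 to 20 rows; each row shifts and turns the commanded pose from where the row before left it; what a row does not reach is not made up. A row lasts 1/10 s, in which the tool goes at most 50 mm and 8.59 degrees, less where a joint would pass 70% of its speed; a pose out of reach is approached as far as the arm can. A call with a gripper value outside its range is refused whole. OPENING is the opening, from 0 (shut) to 1 (fully open), set as the call begins (- or left out, the last holds). The fingers move at their own pace and stop on an object; FORCE is the grip in N (left out, the last holds). Time passes only in rows, so rows that do not move let the fingers close. It gives the time, the measured TCP pose, the force, the opening and the grip force at its end, in the units of the state.
- sense(): the state, without advancing time (a new reading comes with each control period).
- read_camera(name): name is "scene" or "side" or "wrist"; returns a dict with "image" (480x640x3 uint8, red, green, blue), "intrinsics" (3x3 intrinsics, pixels), "distortion" ([k1, k2, p1, p2, k3] as OpenCV has them; the pictures are not rectified), "R" (3x3) and "t" (3): a world point X has camera coordinates R X + t. Camera axes: x right, y down, z forward; pixel columns grow to the right and rows downward; lengths in mm; the calibration is good to about 2 mm. A picture is of the moment at which its call begins. There is no depth.
- close_job(): hands the job in; it is judged then, once.
Trained networks look in the newest picture that a camera, given by its name, has taken for a name from the list of things; names that differ only in an ending like _2 or _b are one class to them, and where a whole thing is asked for, a point or a joint stands for the part that bears it (a point fixed in the world has none). Each returns a list of dicts, best first, with "score" (0 to 1); they miss things now and then, are a little off and sometimes report something else, mostly with a low value. They report only what shows in the picture. A call takes as long as a camera call. They do not tell look-alikes from the thing itself.
- regions_of(camera, target): "mask" (480x640 bool, what is visible of it) and "box" ([left, top, width, height] in pixels, round what is visible of it).
The state is a dict: "time_s": time; "joint_positions": joint angles; "qvel": joint speeds; "effort": joint torques, N m; "ee_pos": TCP position; "orientation": TCP orientation; "wrist_force": force on the tool from outside, world axes, zero at the start; "ft_torque": the same for the moment, N m; "gripper_width": opening from 0.0 (shut) to 1.0 (fully open); "grasp_force": force on a finger pad.
Only numpy, scipy, OpenCV 4.12 (cv2) and the standard library are available. Lean on these libraries where they do the work, as an engineer would, in place of code of your own. Each camera call takes 0.05 s, during which the arm holds its last target. There are 200 camera calls.

## Task

Pack the porcelain spotting tiles away: slide the wooden carrier along the bench, without lifting it, onto its taped place so that it sits centred and square inside the tape, and stack all the tiles in one pile in the middle of the carrier, square with its long side, with one cork sheet between each tile and the next. Begin the pile with a tile and end with a tile; any cork sheet not needed stays lying on the bench clear of the carrier, and the other things on the bench are left alone.

Things in the scene. Friction and masses are not known exactly. Their poses are not given: they have to be found in the camera images.
- carrier: loose wooden carrier board, 160 mm long (its x) x 120 mm wide (its y), base 14 mm thick, 0.45 kg; a cleat 14 mm thick runs across each end (its x = +-66 to +-80 mm) with its top 32 mm above the bench, the long sides are open. Origin: centre of its underside, so the floor on which the stack stands is 14 mm above the origin; z up
- mark: the carrier's place: a flat rectangle of black tape stuck to the bench, 180 x 140 mm inside the tape (10 mm more than the carrier on every side), nothing to bump into. Origin: its centre on the bench; long side along its x, z up
- tile1: white porcelain spotting tile with six shallow round wells, a slab 90 mm (its x) x 50 mm (its y) x 14 mm thick, 0.15 kg, all alike. Origin: centre of its underside, z up. Lies flat on the bench at the start; three or four of the four tiles are present (None: absent)
- tile2: white porcelain spotting tile with six shallow round wells, a slab 90 mm (its x) x 50 mm (its y) x 14 mm thick, 0.15 kg, all alike. Origin: centre of its underside, z up. Lies flat on the bench at the start; three or four of the four tiles are present (None: absent)
- tile3: white porcelain spotting tile with six shallow round wells, a slab 90 mm (its x) x 50 mm (its y) x 14 mm thick, 0.15 kg, all alike. Origin: centre of its underside, z up. Lies flat on the bench at the start; three or four of the four tiles are present (None: absent)
- tile4: white porcelain spotting tile with six shallow round wells, a slab 90 mm (its x) x 50 mm (its y) x 14 mm thick, 0.15 kg, all alike. Origin: centre of its underside, z up. Lies flat on the bench at the start; three or four of the four tiles are present (None: absent)
- sheet1: brown cork separator sheet, stiff, 90 mm (its x) x 50 mm (its y) x 6 mm thick, 0.04 kg, all alike. Origin: centre of its underside, z up. Lies flat on the bench at the start
- sheet2: brown cork separator sheet, stiff, 90 mm (its x) x 50 mm (its y) x 6 mm thick, 0.04 kg, all alike. Origin: centre of its underside, z up. Lies flat on the bench at the start
- sheet3: brown cork separator sheet, stiff, 90 mm (its x) x 50 mm (its y) x 6 mm thick, 0.04 kg, all alike. Origin: centre of its underside, z up. Lies flat on the bench at the start
- dish: bystander: shallow round glass dish, 72 mm across, 16 mm high, lying among the tiles and sheets; origin centre of underside
- clamp1: bystander: wooden test-tube clamp, 170 x 30 mm, 15 mm high, lying on the robot's side; origin centre of underside
- clamp2: bystander: wooden test-tube clamp, 170 x 30 mm, 15 mm high, lying on the far side; origin centre of underside
There are look-alikes about, which are no part of the job. Leave any purple look-alike of the tile2 alone.

How it is judged (in metres and radians):
At the end, for the whole second after the job is handed in: Carrier flat, within 15 mm and 0.12 rad of the tape rectangle. All tiles in one level pile within 15 mm and 0.2 rad of the carrier, single cork sheets between them (heights to 4 mm), a bare tile on top; spare sheet on the bench over 110 mm from the carrier's centre. At rest (horizontal distance between carrier and mark below 0.015 m and angle between the x axis of carrier and the x axis of mark, either way round below 0.12 rad and height (world z) of carrier below 0.005 m and linear speed of each of carrier, tile1, tile2, tile3, tile4, sheet1, sheet2, sheet3 below 0.02 m/s and horizontal distance between each of tile1, tile2, tile3, tile4 and carrier below 0.015 m and angle between the x axis of each of tile1, tile2, tile3, tile4 and the x axis of carrier, either way round below 0.2 rad and angle between each of tile1, tile2, tile3, tile4's own z axis and vertical below 0.1 rad and (z of tile1 in the frame of carrier between 0.01 and 0.018 m or z of tile1 in the frame of carrier between 0.03 and 0.038 m or z of tile1 in the frame of carrier between 0.05 and 0.058 m or z of tile1 in the frame of carrier between 0.07 and 0.078 m) and (z of tile2 in the frame of carrier between 0.01 and 0.018 m or z of tile2 in the frame of carrier between 0.03 and 0.038 m or z of tile2 in the frame of carrier between 0.05 and 0.058 m or z of tile2 in the frame of carrier between 0.07 and 0.078 m) and (z of tile3 in the frame of carrier between 0.01 and 0.018 m or z of tile3 in the frame of carrier between 0.03 and 0.038 m or z of tile3 in the frame of carrier between 0.05 and 0.058 m or z of tile3 in the frame of carrier between 0.07 and 0.078 m) and (z of tile4 in the frame of carrier between 0.01 and 0.018 m or z of tile4 in the frame of carrier between 0.03 and 0.038 m or z of tile4 in the frame of carrier between 0.05 and 0.058 m or z of tile4 in the frame of carrier between 0.07 and 0.078 m) and (horizontal distance between sheet1 and carrier above 0.11 m or horizontal distance between sheet1 and carrier below 0.015 m) and (horizontal distance between sheet1 and carrier above 0.11 m or angle between the x axis of sheet1 and the x axis of carrier, either way round below 0.2 rad) and (horizontal distance between sheet1 and carrier above 0.11 m or angle between sheet1's own z axis and vertical below 0.1 rad) and (not (horizontal distance between sheet1 and carrier above 0.11 m) or height (world z) of sheet1 below 0.004 m) and (horizontal distance between sheet1 and carrier above 0.11 m or z of sheet1 in the frame of carrier between 0.024 and 0.032 m or z of sheet1 in the frame of carrier between 0.044 and 0.052 m or (z of sheet1 in the frame of carrier between 0.064 and 0.072 m and z of any of tile1, tile2, tile3, tile4 in the frame of carrier above 0.07 m)) and (horizontal distance between sheet2 and carrier above 0.11 m or horizontal distance between sheet2 and carrier below 0.015 m) and (horizontal distance between sheet2 and carrier above 0.11 m or angle between the x axis of sheet2 and the x axis of carrier, either way round below 0.2 rad) and (horizontal distance between sheet2 and carrier above 0.11 m or angle between sheet2's own z axis and vertical below 0.1 rad) and (not (horizontal distance between sheet2 and carrier above 0.11 m) or height (world z) of sheet2 below 0.004 m) and (horizontal distance between sheet2 and carrier above 0.11 m or z of sheet2 in the frame of carrier between 0.024 and 0.032 m or z of sheet2 in the frame of carrier between 0.044 and 0.052 m or (z of sheet2 in the frame of carrier between 0.064 and 0.072 m and z of any of tile1, tile2, tile3, tile4 in the frame of carrier above 0.07 m)) and (horizontal distance between sheet3 and carrier above 0.11 m or horizontal distance between sheet3 and carrier below 0.015 m) and (horizontal distance between sheet3 and carrier above 0.11 m or angle between the x axis of sheet3 and the x axis of carrier, either way round below 0.2 rad) and (horizontal distance between sheet3 and carrier above 0.11 m or angle between sheet3's own z axis and vertical below 0.1 rad) and (not (horizontal distance between sheet3 and carrier above 0.11 m) or height (world z) of sheet3 below 0.004 m) and (horizontal distance between sheet3 and carrier above 0.11 m or z of sheet3 in the frame of carrier between 0.024 and 0.032 m or z of sheet3 in the frame of carrier between 0.044 and 0.052 m or (z of sheet3 in the frame of carrier between 0.064 and 0.072 m and z of any of tile1, tile2, tile3, tile4 in the frame of carrier above 0.07 m))); the robot touches nothing.
It fails at once if the carrier is lifted more than 15 mm off the bench (height (world z) of carrier above 0.015 m).
It fails at once if a bystander is pushed more than 40 mm away or knocked over (distance of any of dish, clamp1, clamp2 from where it was at the start of the episode above 0.04 m or angle between any of dish, clamp1, clamp2's own z axis and vertical above 0.6 rad).
Of tile1, tile2, tile3, tile4 only 3 to 4 are there at a start; the rules pass over those that are not, and their reading is None.
At some moment in a run one of carrier may be knocked a few centimetres aside while the robot is not near it.
Once in a run the grip may slacken for a moment while it holds something.
It also fails if it takes over 210 s, if anything falls off the work surface, if the arm or the gripper's body presses on something with over 40 N, if the wrist force passes 120 N, or if a joint passes its speed limit or range.

## Working session

There is one attempt and no reset: what is moved stays moved. The work goes in short steps, Python scripts to look and compute and a shell command to move; the robot and the scene stay as the last step left them, time stands still between calls to the robot, and variables do not carry over. Pictures are saved under pics/ and viewed, at most 14 in all, crops included, and the job is handed in when it is done.

```bash
ls; mkdir -p pics; cat > h.py <<'E'
import numpy as np, cv2, sys
from plant import sense, read_camera, close_job, regions_of
def px2w(c,uv,z):
    p=cv2.undistortPoints(np.array(uv,float).reshape(-1,1,2),np.array(c['intrinsics']),np.array(c['distortion'])).reshape(-1,2)
    R=np.array(c['R']);t=np.array(c['t']).reshape(3)
    o=-R.T@t; d=np.c_[p,np.ones(len(p))]@R
    return (o+d*((z-o[2])/d[:,2])[:,None])
def save(c,n): cv2.imwrite('pics/%s.png'%n,c['image'][:,:,::-1])
def rects(c,cam,target,z,minscore=0.2):
    out=[]
    for r in regions_of(cam,target):
        if r['score']<minscore: continue
        m=r['mask'].astype(np.uint8)
        cs,_=cv2.findContours(m,cv2.RETR_EXTERNAL,cv2.CHAIN_APPROX_NONE)
        k=max(cs,key=cv2.contourArea)
        if len(k)<10: continue
        w=px2w(c,k.reshape(-1,2),z)[:,:2].astype(np.float32)
        (cx,cy),(a,b),th=cv2.minAreaRect(w)
        if a<b: a,b,th=b,a,th+90
        th=(th+90)%180-90
        col=np.median(c['image'][r['mask']],axis=0)
        M=k.reshape(-1,2).mean(0)
        out.append((r['score'],cx,cy,a,b,th))
        print(target,'%.2f xy %.0f %.0f size %.0f %.0f th %.1f'%out[-1],'px',M.round(),'col',col)
    return out
E
python3 - <<'E'
from h import *
for n in('scene','side'):
    c=read_camera(n); save(c,n+'0')
    print(n,'campos',-np.array(c['R']).T@np.array(c['t']).reshape(3))
    for t,z in (('carrier',14),('mark',0),('tile1',14),('sheet1',6),('dish',16),('clamp1',15)): rects(c,n,t,z)
print(sense())
E
```

```text
pics
scene campos [1312.94799951  575.64900894  882.6617514 ]
carrier 0.95 xy 513 -338 size 185 157 th -7.6 px [205. 199.] col [149. 101.  68.]
carrier 0.72 xy 455 71 size 92 49 th -3.1 px [339. 241.] col [185. 137.  98.]
carrier 0.29 xy 344 -117 size 161 47 th 85.9 px [305. 195.] col [162. 134. 103.]
mark 0.58 xy 554 -149 size 202 163 th 5.4 px [247. 236.] col [38. 37. 38.]
tile1 0.84 xy 601 182 size 102 54 th 9.5 px [346. 294.] col [211. 203. 193.]
tile1 0.84 xy 733 -5 size 61 54 th 10.4 px [246. 294.] col [120.  64. 144.]
tile1 0.72 xy 307 289 size 107 50 th 21.9 px [442. 240.] col [119.  63. 144.]
tile1 0.72 xy 309 428 size 103 60 th 50.2 px [493. 262.] col [119.  64. 144.]
tile1 0.66 xy 605 402 size 96 51 th 9.6 px [435. 337.] col [215. 208. 197.]
tile1 0.65 xy 457 280 size 104 60 th -7.3 px [413. 274.] col [207. 200. 190.]
tile1 0.63 xy 434 170 size 100 51 th 10.1 px [378. 251.] col [210. 203. 193.]
sheet1 0.77 xy 449 67 size 93 50 th -1.5 px [339. 241.] col [184. 137.  98.]
sheet1 0.74 xy 457 402 size 93 47 th 10.3 px [460. 297.] col [186. 138.  99.]
sheet1 0.56 xy 570 59 size
[... 1553 characters left out ...]
5281473e-01,  3.80558735e-01,  1.29742372e+00,  3.80940470e-05,
        1.46359303e+00, -2.15300377e-01]), 'qvel': array([ 8.35511106e-04,  1.01754913e-03,  8.79148663e-04,  1.49855420e-03,
       -9.13176691e-05, -3.80451236e-04]), 'effort': array([-1.22432320e-03, -4.37718773e+01, -2.24703455e+01,  7.13665062e-02,
        3.12834140e-02,  2.34820777e-05]), 'ee_pos': array([5.49968377e+02, 1.80291103e-02, 4.04762559e+02]), 'orientation': array([-2.99485040e-06,  7.07101538e-01,  7.07112024e-01,  2.05754596e-05]), 'wrist_force': array([-1.65926335, -0.09220841, -0.58594134]), 'ft_torque': array([-0.00781137, -0.05905548,  0.00997359]), 'grasp_force': 0.0, 'gripper_width': 1.0031391333864657}
```

View pics/scene0.png

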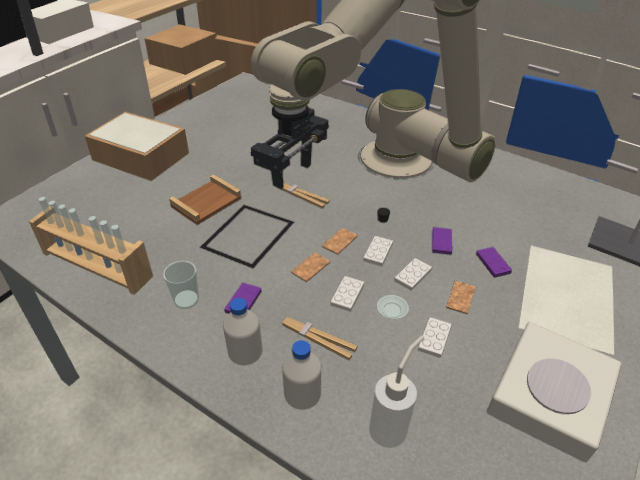

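View pics/side0.png

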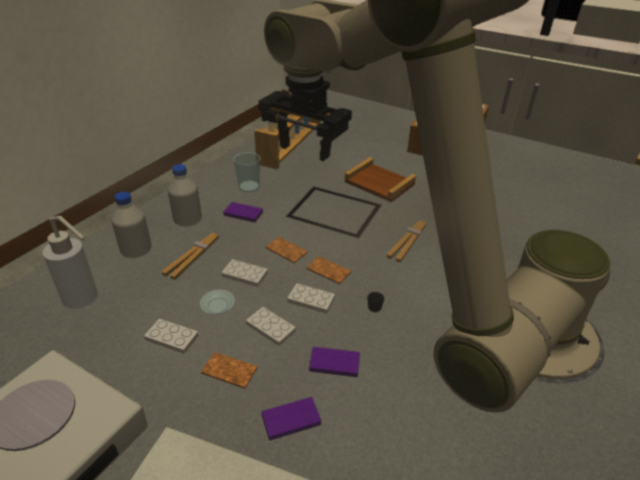

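The scene has four white tiles, three purple look-alikes and three sheets, so every sheet is needed. The carrier is at about px (205,199) and the tape at (247,236) in the scene view. I'll go to the carrier first.

```bash
python3 -m jog '[-8,-30,-5,0,0,-0.8,-8,-30,-5,0,0,-0.8,-8,-30,-5,0,0,-0.8,-8,-30,-5,0,0,-0.8,-8,-30,-5,0,0,-0.8,-8,-30,-5,0,0,-0.8,-8,-30,-5,0,0,-0.8,-8,-30,-5,0,0,-0.8,-8,-30,-5,0,0,-0.8,-8,-30,-5,0,0,-0.8,0,0,0,0,0,0,0,0,0,0,0,0]' 1
python3 - <<'E'
from h import *
c=read_camera('wrist'); save(c,'w1'); print(-np.array(c['R']).T@np.array(c['t']).reshape(3), sense()['ee_pos'])
rects(c,'wrist','carrier',14);rects(c,'wrist','mark',0)
for n in('scene','side'):
    c=read_camera(n);rects(c,n,'carrier',14);rects(c,n,'mark',0)
E
```

```text
time_s: 1.9
ee_pos: [469.9, -300.2, 354.6]
orientation: [-0.0, 0.755, 0.656, 0.0]
wrist_force: [0.1, -0.6, -0.3]
gripper_width: 0.996
grasp_force: 0.0
[ 481.71640141 -220.27783138  335.31928712] [ 470.08178451 -299.52649933  354.82482476]
carrier 0.56 xy 517 -339 size 170 132 th -8.0 px [374. 234.] col [159. 106.  60.]
mark 0.61 xy 558 -179 size 205 104 th 5.8 px [396.  75.] col [53. 50. 49.]
carrier 0.72 xy 513 -337 size 189 157 th -7.6 px [205. 199.] col [147. 100.  67.]
mark 0.56 xy 555 -148 size 204 168 th 5.9 px [247. 236.] col [47. 46. 46.]
carrier 0.72 xy 520 -344 size 189 166 th -8.4 px [376. 180.] col [96. 54. 25.]
mark 0.70 xy 555 -154 size 206 171 th 5.9 px [335. 211.] col [48. 44. 37.]
mark 0.69 xy 456 401 size 93 54 th 10.4 px [229. 370.] col [125.5  80.   40. ]
```

View pics/w1.png

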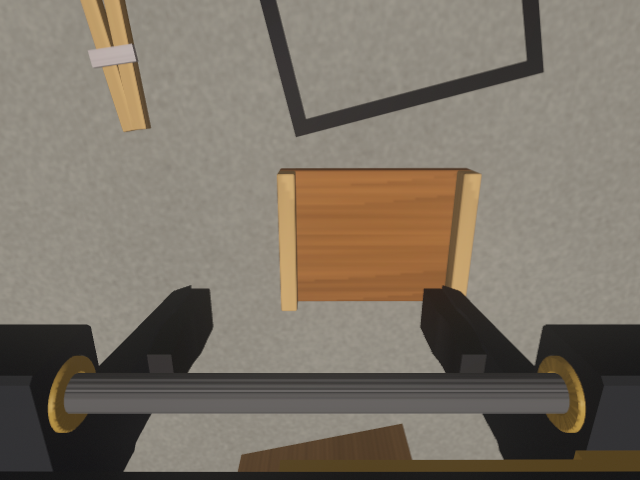

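The wrist view shows the carrier (cleats at px x≈288 and 467), the tape above it and the box edge at the bottom. Next I'll locate the left cleat and box.

```bash
python3 - <<'E'
from h import *
c=read_camera('wrist')
P=px2w(c,[(278,175),(296,175),(281,310),(297,309),(462,174),(480,175)],32);print(P.round(1),P[:4].mean(0))
print('box',px2w(c,[(240,455),(403,425)],60).round())
print('marklow',px2w(c,[(297,130),(540,67)],0).round())
g=c['image'].astype(int); m=((g[:,:,0]>g[:,:,2]+45)).astype(np.uint8); m[320:]=0; m[:160]=0
k=max(cv2.findContours(m,0,2)[0],key=cv2.contourArea); print(cv2.approxPolyDP(k,5,True).reshape(-1,2).tolist())
E
```

```text
[[ 445.7 -265.3   32. ]
 [ 459.6 -267.3   32. ]
 [ 428.4 -382.1   32. ]
 [ 442.4 -383.1   32. ]
 [ 587.9 -284.4   32. ]
 [ 601.8 -287.1   32. ]] [ 444.02884269 -324.4390997    32.        ]
box [[ 372. -508.   60.]
 [ 521. -495.   60.]]
marklow [[ 464. -235.    0.]
 [ 663. -214.    0.]]
[[276, 176], [281, 310], [295, 310], [297, 300], [421, 301], [424, 288], [443, 284], [465, 294], [480, 175]]
```

```bash
python3 -m jog '[-8.5,-8.2,-20,0,0,0,-8.5,-8.2,-20,0,0,0,-8.5,-8.1,-20,0,0,0,0,0,-35,0,0,0,0,0,-35,0,0,0,0,0,-25,0,0,0,0,0,-15,0,0,0,0,0,0,0,0,0]' 1
python3 -m jog '[0,0,0,0,0,0,0,0,0,0,0,0,0,0,0,0,0,0,0,0,0,0,0,0,0,0,0,0,0,0,0,0,0,0,0,0,0,0,0,0,0,0,0,0,0,0,0,0,0,0,0,0,0,0,0,0,0,0,0,0]' 0 30
```

```text
time_s: 3.2
ee_pos: [444.3, -324.2, 183.0]
orientation: [-0.002, 0.755, 0.656, -0.0]
wrist_force: [1.0, 0.1, -0.2]
gripper_width: 1.0
grasp_force: 0.0
time_s: 4.2
ee_pos: [444.3, -324.4, 184.7]
orientation: [-0.0, 0.755, 0.656, -0.0]
wrist_force: [-2.8, -0.0, 1.5]
gripper_width: 0.153
grasp_force: 30.0
```

```bash
python3 -m jog '[2,9,0,0,0,0.75,2,9,0,0,0,0.75,2,9,0,0,0,0.75,2,9,0,0,0,0.75,2,9,0,0,0,0.75,2,9,0,0,0,0.75,2,9,0,0,0,0.75,2,9,0,0,0,0.75,2,9,0,0,0,0.75,2,9,0,0,0,0.75,2,9,0,0,0,0.75,2,9,0,0,0,0.75,2,9,0,0,0,0.75,2,9,0,0,0,0.75,2,9,0,0,0,0.75,2,9,0,0,0,0.75,2,9,0,0,0,0.75,2,8,0,0,0,0.75,2,6.4,0,0,0,0.4,0,0,0,0,0,0]'
python3 -m jog '[0,0,0,0,0,0,0,0,0,0,0,0]'
python3 - <<'E'
from h import *
for n in('scene','side','wrist'):
    c=read_camera(n);rects(c,n,'carrier',14);rects(c,n,'mark',0); save(c,n+'2')
E
```

```text
time_s: 6.2
ee_pos: [482.7, -156.3, 184.7]
orientation: [-0.0, 0.669, 0.743, 0.0]
wrist_force: [0.0, 0.3, -1.9]
gripper_width: 0.156
grasp_force: 30.0
time_s: 6.4
ee_pos: [482.5, -157.2, 184.7]
orientation: [-0.0, 0.67, 0.743, -0.0]
wrist_force: [-0.5, 0.6, -2.0]
gripper_width: 0.152
grasp_force: 30.0
carrier 0.74 xy 553 -153 size 188 143 th 4.9 px [247. 232.] col [149. 101.  68.]
mark 0.60 xy 558 -149 size 196 164 th 5.7 px [247. 249.] col [41. 40. 39.]
carrier 0.94 xy 561 -158 size 181 157 th 3.6 px [333. 207.] col [98. 56. 26.]
mark 0.73 xy 554 -155 size 201 168 th 5.5 px [337. 222.] col [47. 42. 34.]
carrier 0.61 xy 550 -138 size 154 98 th 6.0 px [457. 263.] col [184. 126.  73.]
mark 0.68 xy 557 -143 size 167 106 th 5.9 px [458. 263.] col [184. 126.  73.]
mark 0.61 xy 530 -117 size 164 97 th 6.2 px [388. 149.] col [64. 59. 56.]
```

View pics/wrist2.png

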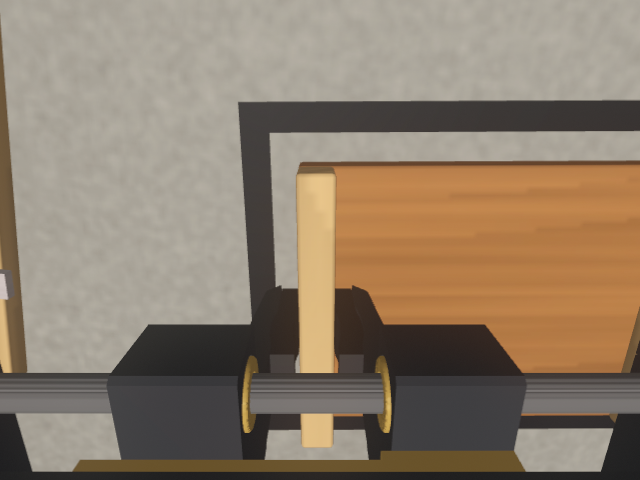

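```bash
python3 -m jog '[0,0,0,0,0,0,0,0,0,0,0,0,0,0,0,0,0,0,0,0,0,0,0,0,0,0,15,0,0,0,0,0,30,0,0,0,10,-10,30,0,0,0,15,-15,30,0,0,0,15,-15,30,0,0,0,15,-15,30,0,0,0,0,0,15,0,0,0,0,0,0,0,0,0,0,0,0,0,0,0]' 0.7
python3 - <<'E'
from h import *
c=read_camera('wrist');rects(c,'wrist','carrier',14);rects(c,'wrist','mark',0); save(c,'wrist3')
g=c['image'].astype(int); m=(g.max(2)<90).astype(np.uint8); m[330:]=0
ks,h=cv2.findContours(m,cv2.RETR_CCOMP,2)
for k in ks:
    if cv2.contourArea(k)>3000: print(cv2.contourArea(k),cv2.approxPolyDP(k,6,True).reshape(-1,2).tolist())
m=((g[:,:,0]>g[:,:,2]+45)).astype(np.uint8); m[330:]=0
k=max(cv2.findContours(m,0,2)[0],key=cv2.contourArea); print(cv2.approxPolyDP(k,4,True).reshape(-1,2).tolist())
E
```

```text
time_s: 8.15
ee_pos: [537.2, -211.8, 364.0]
orientation: [-0.001, 0.67, 0.743, -0.0]
wrist_force: [-0.3, 0.6, -0.5]
gripper_width: 0.7
grasp_force: 0.0
carrier 0.61 xy 558 -152 size 170 127 th 6.2 px [348. 128.] col [167. 113.  64.]
mark 0.59 xy 555 -149 size 205 166 th 6.4 px [343. 120.] col [58. 52. 50.]
47230.5 [[472, 24], [216, 26], [231, 223], [451, 222]]
36903.5 [[231, 42], [456, 40], [443, 209], [243, 212]]
[[457, 52], [261, 56], [262, 94], [259, 54], [241, 53], [250, 210], [329, 204], [422, 204], [442, 209]]
```

View pics/wrist3.png

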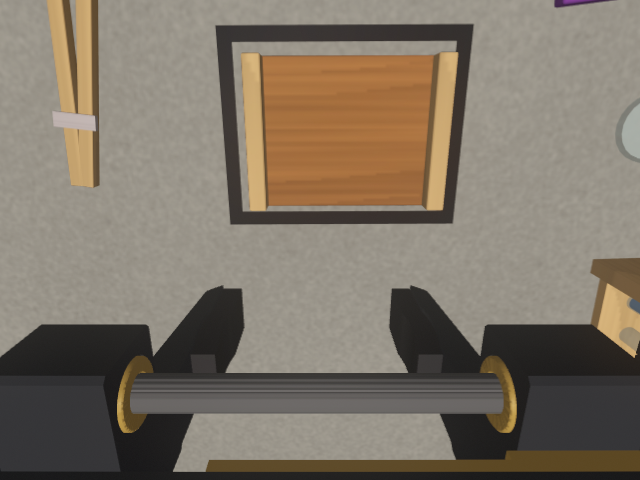

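The carrier sits inside the tape, with cleat corners at px (241,53), (457,52), (250,210) and (442,209). I'll calculate the residual offset.

```bash
python3 - <<'E'
from h import *
c=read_camera('wrist')
for q,z in (([(241,53),(457,52),(442,209),(250,210)],32),([(216,26),(472,24),(451,222),(231,223)],0),([(231,42),(456,40),(443,209),(243,212)],0)):
    P=px2w(c,q,z)[:,:2]; d=(P[1]-P[0]+P[2]-P[3])/2
    print(P.mean(0).round(1),np.degrees(np.arctan2(d[1],d[0])).round(1),np.linalg.norm(d).round(1))
E
```

```text
[ 555.6 -149.5] 6.2 158.2
[ 553.4 -148. ] 6.3 202.3
[ 554.1 -148. ] 6.6 181.0
```

```bash
python3 -m jog '[0,20,0,0,0,-7.2,0,32,0,0,0,-7.2,0,32,0,0,0,-7.2,0,32,0,0,0,-7.2,0,32,0,0,0,-7.2,0,32,0,0,0,-7.2,0,32,0,0,0,-7.2,0,32,0,0,0,-7.2,0,32,0,0,0,-7.2,0,32,0,0,0,-7.2,0,32,0,0,0,-7.2,0,32,0,0,0,-7.2,0,22,0,0,0,0,0,0,0,0,0,0,0,0,0,0,0,0]' 0.78
python3 - <<'E'
from h import *
c=read_camera('wrist');save(c,'wrist4');s=sense();print(s['joint_positions'].round(2),s['ee_pos'].round(1))
rects(c,'wrist','tile1',14);rects(c,'wrist','sheet1',6);rects(c,'wrist','dish',16)
E
```

```text
time_s: 9.85
ee_pos: [537.4, 181.8, 364.3]
orientation: [0.0, 0.997, 0.083, -0.0]
wrist_force: [0.4, 0.6, -0.5]
gripper_width: 0.779
grasp_force: 0.0
[ 0.12  0.44  1.32 -0.    1.38  1.52] [537.5 181.3 364.4]
tile1 0.97 xy 276 272 size 55 36 th -66.4 px [195. 429.] col [115.  54. 132.]
tile1 0.83 xy 454 277 size 94 51 th -6.7 px [198. 266.] col [196. 185. 174.]
tile1 0.79 xy 598 399 size 89 56 th 9.5 px [59. 84.] col [195. 185. 174.]
tile1 0.75 xy 428 169 size 97 52 th 9.6 px [312. 314.] col [195. 185. 174.]
tile1 0.75 xy 714 -8 size 58 32 th -77.6 px [600.  22.] col [116.  54. 133.]
tile1 0.69 xy 594 181 size 90 51 th 10.3 px [330. 136.] col [203. 192. 182.]
sheet1 0.85 xy 454 402 size 92 54 th 11.3 px [ 67. 248.] col [168. 125.  82.]
sheet1 0.63 xy 565 59 size 90 52 th -5.8 px [459. 193.] col [170. 126.  83.]
sheet1 0.60 xy 445 67 size 92 52 th -2.0 px [411. 303.] col [163. 120.  80.]
dish 0.85 xy 578 289 size 70 69 th -40.0 px [196. 134.] col [161. 164. 156.]
dish 0.67 xy 567 63 size 88 51 th -6.7 px [460. 192.] col [170. 126.  83.]
```

View pics/wrist4.png

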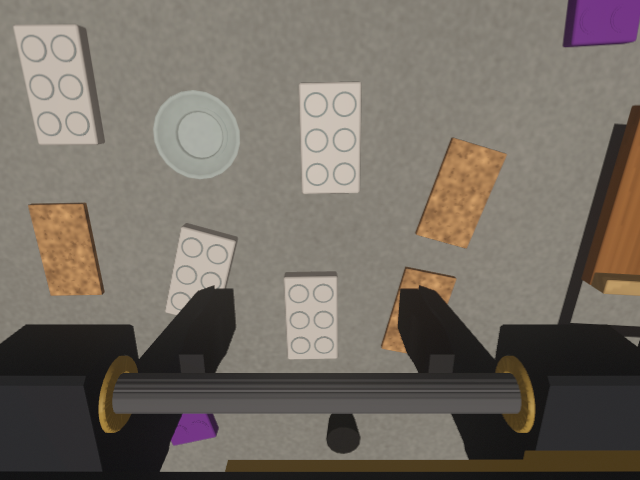

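The wrist view agrees with the fixed cameras on every tile and sheet. I'll pick tile A at px (330,136).

```bash
python3 -m jog '[14,0,-20,0,0,0,14,0,-20,0,0,0,14,0,-25,0,0,0,14.5,0,-30,0,0,0,0,0,-35,0,0,0,0,0,-35,0,0,0,0,0,-20,0,0,0,0,0,-9,0,0,0,0,0,0,0,0,0]' 0.78
python3 -m jog '[0,0,0,0,0,0,0,0,0,0,0,0,0,0,0,0,0,0,0,0,0,0,0,0,0,0,0,0,0,0,0,0,0,0,0,0]' 0 30
python3 -m jog '[0,0,20,0,0,0,0,0,30,0,0,0,0,0,30,0,0,0,0,0,10,0,0,0,0,0,0,0,0,0]'
```

```text
time_s: 10.95
ee_pos: [594.1, 181.4, 170.1]
orientation: [0.0, 0.997, 0.082, -0.001]
wrist_force: [0.5, -0.6, 0.5]
gripper_width: 0.779
grasp_force: 0.0
time_s: 11.55
ee_pos: [594.3, 181.9, 172.0]
orientation: [0.0, 0.997, 0.083, 0.001]
wrist_force: [-0.8, -2.4, 6.7]
gripper_width: 0.561
grasp_force: 30.0
time_s: 12.05
ee_pos: [593.9, 182.0, 261.7]
orientation: [-0.0, 0.997, 0.083, 0.001]
wrist_force: [-0.3, 0.5, -1.3]
gripper_width: 0.562
grasp_force: 30.0
```

```bash
python3 -m jog '[-3.5,-20,0,0,0,-0.36,-3.5,-32,0,0,0,-0.36,-3.5,-32,0,0,0,-0.36,-3.5,-32,0,0,0,-0.36,-3.5,-32,0,0,0,-0.36,-3.5,-32,0,0,0,-0.36,-3.5,-32,0,0,0,-0.36,-3.5,-32,0,0,0,-0.36,-3.5,-32,0,0,0,-0.36,-3.5,-32,0,0,0,-0.36,-3,-22,0,0,0,0,0,0,0,0,0,0,0,0,0,0,0,0]'
cat >> h.py <<'E'
def chk(n):
    for cam in ('wrist','scene','side'):
        c=read_camera(cam); save(c,cam+n); print(cam)
        for t,z in (('carrier',14),('mark',0)): rects(c,cam,t,z)
E
python3 - <<'E'
from h import *
chk('5')
E
```

```text
time_s: 13.35
ee_pos: [555.7, -147.9, 259.3]
orientation: [-0.001, 0.999, 0.051, -0.001]
wrist_force: [0.3, 0.7, -2.1]
gripper_width: 0.562
grasp_force: 30.0
wrist
carrier 0.88 xy 589 -132 size 168 130 th 6.1 px [296. 159.] col [167. 112.  65.]
mark 0.87 xy 583 -217 size 162 31 th 9.9 px [438. 179.] col [55. 50. 48.]
scene
carrier 0.79 xy 587 -137 size 187 143 th 4.5 px [242. 242.] col [150. 102.  68.]
mark 0.80 xy 527 -87 size 211 88 th 33.1 px [273. 234.] col [40. 38. 37.]
side
carrier 0.60 xy 594 -140 size 181 164 th 5.7 px [320. 205.] col [100.  57.  27.]
mark 0.97 xy 554 -155 size 205 170 th 6.9 px [342. 219.] col [50. 44. 35.]
```

View pics/wrist5.png

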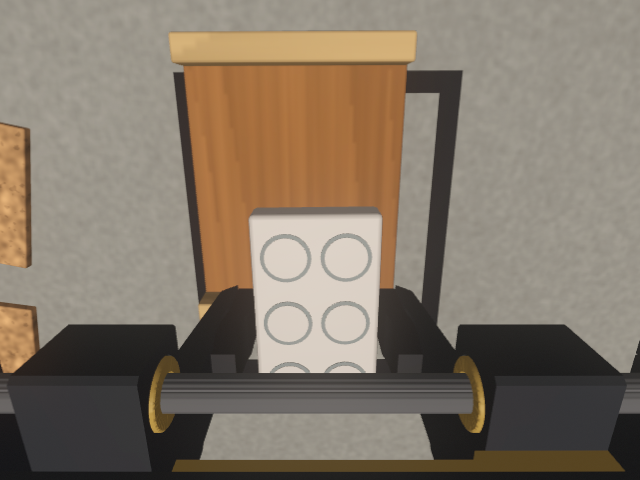

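The carrier has been knocked by about (+33,+18) mm: its cleat is at px (290,47) and tape shows on the right. I'll set the tile down on free bench and re-drag the carrier by its −x cleat.

```bash
python3 -m jog '[-6,-30,0,0,0,0,-6,-30,0,0,0,0,-6,-30,0,0,0,0,-6,-30,0,0,0,0,-6,-30,-10,0,0,0,-6,-32,-20,0,0,0,0,0,-20,0,0,0,0,0,-20,0,0,0,0,0,-15,0,0,0,0,0,-2.5,0,0,0,0,0,0,0,0,0]'
python3 -m jog '[0,0,0,0,0,0,0,0,0,0,0,0,0,0,0,0,0,0,0,0,10,0,0,0,0,0,40,0,0,0,-15,20,40,0,0,8.5,-15,20,40,0,0,8.5,-15,20,20,0,0,8.5,-15,20,20,0,0,8.5,0,10,0,0,0,8.5,0,10,0,0,0,8.5,0,10,0,0,0,8.5,0,0,0,0,0,8.5,0,0,0,0,0,8.5,0,0,0,0,0,8.5,0,0,0,0,0,4.8,0,0,0,0,0,0]' 0.7
python3 - <<'E'
from h import *
c=read_camera('wrist'); save(c,'wrist6')
print(sense()['orientation'])
rects(c,'wrist','carrier',14);rects(c,'wrist','mark',0);rects(c,'wrist','tile1',14)
g=c['image'].astype(int)
m=((g[:,:,0]>g[:,:,2]+45)).astype(np.uint8); m[330:]=0
k=max(cv2.findContours(m,0,2)[0],key=cv2.contourArea); print(cv2.approxPolyDP(k,4,True).reshape(-1,2).tolist())
E
```

```text
time_s: 14.9
ee_pos: [520.1, -330.1, 173.3]
orientation: [-0.0, 0.999, 0.052, -0.0]
wrist_force: [0.2, -1.0, -1.9]
gripper_width: 0.564
grasp_force: 30.0
time_s: 16.6
ee_pos: [459.8, -219.9, 344.1]
orientation: [0.001, 0.671, 0.742, 0.0]
wrist_force: [0.2, -0.3, 0.2]
gripper_width: 0.701
grasp_force: 0.0
[4.61167966e-04 6.71820621e-01 7.40713737e-01 2.02131149e-05]
carrier 0.60 xy 596 -132 size 176 127 th 5.8 px [505. 108.] col [162. 108.  61.]
mark 0.58 xy 554 -148 size 205 165 th 6.0 px [416. 120.] col [54. 51. 49.]
tile1 0.96 xy 510 -327 size 73 56 th 6.7 px [356. 329.] col [211. 201. 190.]
[[637, 25], [603, 30], [422, 30], [420, 25], [401, 25], [393, 35], [387, 181], [391, 197], [478, 192], [598, 197]]
```

View pics/wrist6.png

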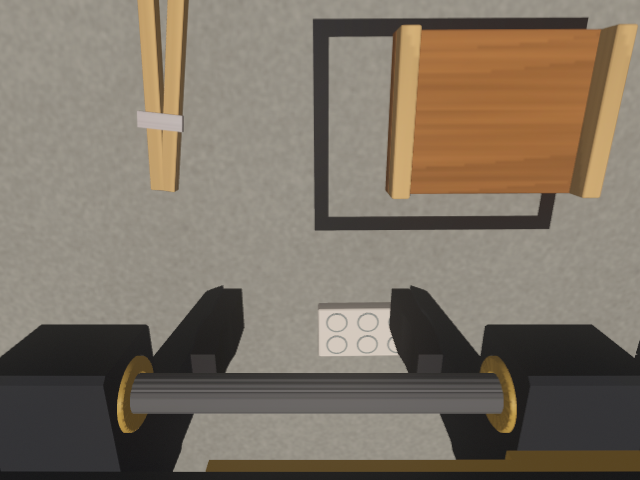

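The cleat corners are at px (400,26), (420,26), (410,197) and (391,197).

```bash
python3 - <<'E'
from h import *
c=read_camera('wrist')
P=px2w(c,[(400,26),(420,26),(410,197),(391,197)],32)[:,:2];print(P.round(1),P.mean(0))
P=px2w(c,[(400,26),(636,25),(600,197),(391,197)],32)[:,:2];print(P.round(1),P.mean(0))
P=px2w(c,[(313,19),(588,18),(549,229),(316,230)],0)[:,:2];print(P.round(1),P.mean(0))
E
```

```text
[[ 504.   -82.5]
 [ 517.4  -81.1]
 [ 530.8 -197.7]
 [ 516.3 -199.1]] [ 517.15068996 -140.09442348]
[[ 504.   -82.5]
 [ 662.1  -66.1]
 [ 675.7 -183.4]
 [ 516.3 -199.1]] [ 589.55986735 -132.75966238]
[[ 444.7  -77.9]
 [ 647.8  -57. ]
 [ 664.9 -220.3]
 [ 462.9 -241. ]] [ 555.06165207 -149.04961905]
```

```bash
python3 -m jog '[14,20,-10,0,0,0,14,20,-10,0,0,0,14,20,-20,0,0,0,15.5,20,-30,0,0,0,0,0,-35,0,0,0,0,0,-35,0,0,0,0,0,-19,0,0,0,0,0,0,0,0,0]' 0.7
python3 -m jog '[0,0,0,0,0,0,0,0,0,0,0,0,0,0,0,0,0,0,0,0,0,0,0,0,0,0,0,0,0,0,0,0,0,0,0,0,0,0,0,0,0,0,0,0,0,0,0,0]' 0 30
python3 -m jog '[-3.5,-1.6,0,0,0,0,-3.5,-1.6,0,0,0,0,-3.5,-1.6,0,0,0,0,-3.5,-1.6,0,0,0,0,-3.5,-1.6,0,0,0,0,-3.5,-1.6,0,0,0,0,-3.5,-1.6,0,0,0,0,-3.5,-1.6,0,0,0,0,-3.5,-1.6,0,0,0,0.2,-3,-1.6,0,0,0,0,0,0,0,0,0,0,0,0,0,0,0,0]'
python3 -m jog '[0,0,0,0,0,0,0,0,0,0,0,0,0,0,0,0,0,0,0,0,15,0,0,0,0,0,35,0,0,0,0,-15,40,0,0,0,0,-15,40,0,0,0,0,-15,30,0,0,0,0,-10,0,0,0,0,0,0,0,0,0,0]' 0.7
python3 - <<'E'
from h import *
c=read_camera('wrist'); save(c,'wrist7')
rects(c,'wrist','carrier',14);rects(c,'wrist','mark',0);rects(c,'wrist','tile1',14)
E
```

```text
time_s: 17.65
ee_pos: [517.4, -140.0, 182.5]
orientation: [-0.001, 0.671, 0.741, -0.0]
wrist_force: [-0.1, 0.1, 0.7]
gripper_width: 0.702
grasp_force: 0.0
time_s: 18.45
ee_pos: [517.4, -140.1, 184.4]
orientation: [-0.0, 0.671, 0.741, -0.0]
wrist_force: [-1.6, -0.5, 2.5]
gripper_width: 0.157
grasp_force: 30.0
time_s: 19.65
ee_pos: [482.7, -156.3, 184.4]
orientation: [-0.0, 0.67, 0.743, -0.001]
wrist_force: [-2.2, -1.1, 6.0]
gripper_width: 0.158
grasp_force: 30.0
time_s: 20.65
ee_pos: [482.8, -211.8, 343.8]
orientation: [-0.0, 0.67, 0.742, -0.0]
wrist_force: [-0.5, 0.6, -1.3]
gripper_width: 0.702
grasp_force: 0.0
carrier 0.75 xy 561 -148 size 170 127 th 6.2 px [424. 134.] col [165. 111.  63.]
mark 0.92 xy 555 -148 size 205 165 th 6.2 px [406. 125.] col [56. 51. 48.]
tile1 0.81 xy 518 -326 size 89 56 th 5.8 px [341. 335.] col [213. 203. 191.]
```

View pics/wrist7.png

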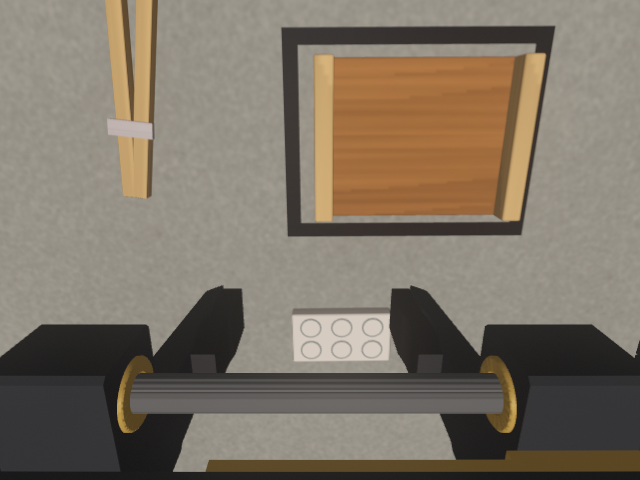

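The carrier is centred in the tape again and tile A is at px (341,335). I'll re-pick it and place it.

```bash
python3 -m jog '[3.1,-10,0,0,0,-8.4,3.1,-10,0,0,0,-8.4,3.1,-10,0,0,0,-8.4,3.1,-10,0,0,0,-8.4,3.1,-10,0,0,0,-8.4,3.1,-10,0,0,0,-8.4,3.1,-10,0,0,0,-8.4,3.1,-10,0,0,0,-8.4,3.1,-10,0,0,0,-8.4,3.1,-10,-30,0,0,-8.4,3.1,-10,-30,0,0,-6,3.1,-8.5,-30,0,0,0,0,0,-35,0,0,0,0,0,-30,0,0,0,0,0,-16,0,0,0,0,0,0,0,0,0]' 0.78
python3 -m jog '[0,0,0,0,0,0,0,0,0,0,0,0,0,0,0,0,0,0,0,0,0,0,0,0,0,0,0,0,0,0,0,0,0,0,0,0]' 0 30
python3 -m jog '[0,0,20,0,0,0,0,0,30,0,0,0,2,10,30,0,0,0,4,20,0,0,0,0,4,20,0,0,0,0,4,20,0,0,0,0,4,20,0,0,0,0,4,20,0,0,0,0,4,20,0,0,0,0,4,20,0,0,0,0,4,20,0,0,0,0,1.3,11,0,0,0,0,0,0,0,0,0,0,0,0,0,0,0,0]'
python3 - <<'E'
from h import *
chk('8')
E
```

```text
time_s: 22.45
ee_pos: [519.8, -328.6, 170.1]
orientation: [-0.002, 0.999, 0.052, -0.002]
wrist_force: [0.2, -0.4, 0.7]
gripper_width: 0.783
grasp_force: 0.0
time_s: 23.05
ee_pos: [520.4, -329.6, 174.3]
orientation: [0.001, 0.999, 0.051, 0.001]
wrist_force: [-0.8, 1.6, 6.8]
gripper_width: 0.561
grasp_force: 30.0
time_s: 24.45
ee_pos: [555.4, -148.7, 252.9]
orientation: [-0.0, 0.999, 0.052, -0.0]
wrist_force: [-0.5, 0.0, -2.0]
gripper_width: 0.559
grasp_force: 30.0
wrist
carrier 0.73 xy 582 -145 size 131 108 th -83.7 px [316. 190.] col [171. 116.  69.]
mark 0.73 xy 576 -146 size 165 160 th -83.8 px [317. 158.] col [58. 52. 49.]
scene
carrier 0.69 xy 553 -149 size 187 141 th 4.3 px [246. 233.] col [150. 102.  68.]
mark 0.79 xy 637 -139 size 171 66 th -69.9 px [233. 255.] col [39.  38.  38.5]
side
carrier 0.63 xy 559 -154 size 181 162 th 8.3 px [334. 207.] col [99. 57. 28.]
carrier 0.37 xy 421 173 size 95 65 th 10.6 px [311. 298.] col [142.5 133.  115. ]
```

```bash
python3 -m jog '[0,0,-20,0,0,0,0,0,-25,0,0,0,0,0,-14,0,0,0,0,0,-5,0,0,0,0,0,0,0,0,0]'
python3 -m jog '[0,0,0,0,0,0,0,0,0,0,0,0,0,0,0,0,0,0,0,0,0,0,0,0]' 0.72
python3 -m jog '[0,0,15,0,0,0,0,0,30,0,0,0,0,0,40,0,0,0,0,0,40,0,0,0,-10,10,30,0,0,0,-10,20,10,0,0,0,-10,20,0,0,0,0,-10,20,0,0,0,0,0,0,0,0,0,0]' 0.78
python3 - <<'E'
from h import *
c=read_camera('wrist'); save(c,'wrist9')
rects(c,'wrist','carrier',14);rects(c,'wrist','tile1',28);rects(c,'wrist','sheet1',6)
E
```

```text
time_s: 25.4
ee_pos: [555.5, -148.6, 189.3]
orientation: [-0.0, 0.999, 0.051, -0.0]
wrist_force: [0.6, 0.7, -1.9]
gripper_width: 0.56
grasp_force: 30.0
time_s: 25.8
ee_pos: [555.5, -148.6, 189.6]
orientation: [0.0, 0.999, 0.051, 0.0]
wrist_force: [0.4, -0.3, -0.5]
gripper_width: 0.72
grasp_force: 0.0
time_s: 26.7
ee_pos: [514.5, -76.9, 354.7]
orientation: [-0.0, 0.999, 0.052, -0.0]
wrist_force: [0.3, 0.3, 0.3]
gripper_width: 0.782
grasp_force: 0.0
carrier 0.91 xy 554 -152 size 169 128 th 6.0 px [413. 158.] col [165. 112.  67.]
tile1 0.62 xy 554 -148 size 91 53 th 6.1 px [412. 169.] col [215. 204. 193.]
tile1 0.58 xy 435 154 size 89 56 th 10.9 px [ 39. 272.] col [211. 200. 189.]
sheet1 0.81 xy 444 65 size 92 51 th -2.5 px [154. 262.] col [186. 140.  94.]
sheet1 0.56 xy 565 58 size 91 52 th -6.8 px [160. 126.] col [187. 141.  94.]
```

View pics/wrist9.png

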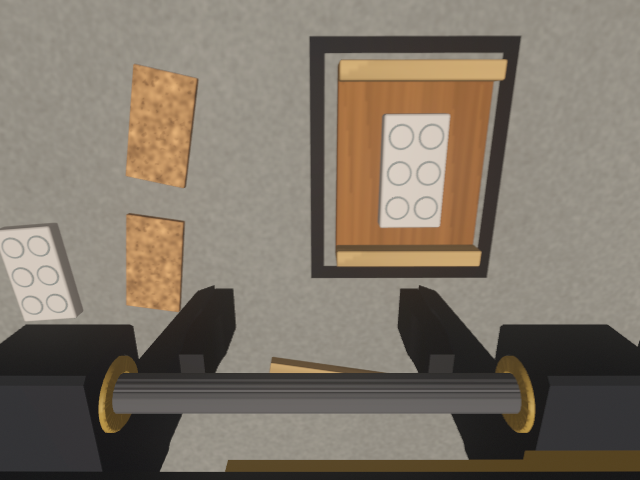

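```bash
python3 -m jog '[5,15,0,0,0,-2,8,25,0,0,0,-2,8,25,0,0,0,-2,8,25,0,0,0,-2,8,25,-20,0,0,-2,8,15,-30,0,0,-1.4,6,6,-30,0,0,-1.3,0,0,-40,0,0,0,0,0,-40,0,0,0,0,0,-20,0,0,0,0,0,-6,0,0,0,0,0,0,0,0,0,0,0,0,0,0,0]' 0.78
python3 -m jog '[0,0,0,0,0,0,0,0,0,0,0,0,0,0,0,0,0,0,0,0,0,0,0,0,0,0,0,0,0,0,0,0,0,0,0,0]' 0 30
python3 -m jog '[0,0,20,0,0,0,0,0,30,0,0,0,0,0,30,0,0,0,0,0,10,0,0,0,0,0,0,0,0,0]'
```

```text
time_s: 28.2
ee_pos: [567.1, 56.9, 168.7]
orientation: [0.0, 0.998, -0.06, 0.001]
wrist_force: [-0.4, -0.5, -0.0]
gripper_width: 0.783
grasp_force: 0.0
time_s: 28.8
ee_pos: [566.6, 57.3, 168.5]
orientation: [0.0, 0.998, -0.059, 0.0]
wrist_force: [0.1, -1.5, 3.5]
gripper_width: 0.558
grasp_force: 30.0
time_s: 29.3
ee_pos: [566.5, 57.5, 258.9]
orientation: [0.0, 0.998, -0.059, 0.001]
wrist_force: [-0.4, 0.2, -1.7]
gripper_width: 0.557
grasp_force: 30.0
```

```bash
python3 -m jog '[-1,-13,0,0,0,1.3,-1,-20,0,0,0,1.3,-1,-20,0,0,0,1.3,-1,-22,0,0,0,1.3,-1,-22,0,0,0,1.3,-1,-22,0,0,0,1.3,-1,-22,0,0,0,1.3,-1,-22,0,0,0,1.3,-1,-22,0,0,0,1.2,-1.5,-21,0,0,0,1.1,0,0,0,0,0,0,0,0,0,0,0,0,0,0,0,0,0,0]'
python3 - <<'E'
from h import *
c=read_camera('wrist'); save(c,'wrist10')
rects(c,'wrist','carrier',14);rects(c,'wrist','sheet1',96)
c=read_camera('scene');rects(c,'scene','carrier',14)
c=read_camera('side');rects(c,'side','carrier',14)
E
```

```text
time_s: 30.6
ee_pos: [555.9, -147.7, 257.4]
orientation: [-0.001, 0.999, 0.052, -0.001]
wrist_force: [0.6, 0.3, -0.3]
gripper_width: 0.552
grasp_force: 30.0
carrier 0.78 xy 581 -146 size 130 110 th -84.1 px [319. 189.] col [178. 122.  72.]
sheet1 0.80 xy 530 -24 size 35 15 th -8.2 px [ 16. 335.] col [192. 146.  97.]
sheet1 0.78 xy 564 -146 size 73 50 th 6.8 px [317. 288.] col [199. 151. 101.]
carrier 0.68 xy 552 -150 size 185 136 th 4.8 px [247. 233.] col [146. 100.  68.]
carrier 0.57 xy 740 196 size 174 43 th -88.9 px [320. 337.] col [188. 157. 113.]
```

Held and the carrier is unchanged, so I'll place the sheet and go to look at the next tile.

```bash
python3 -m jog '[0,-1,-20,0,0,0,0,0,-25,0,0,0,0,0,-12,0,0,0,0,0,-4.5,0,0,0,0,0,0,0,0,0,0,0,0,0,0,0]'
python3 -m jog '[0,0,0,0,0,0,0,0,0,0,0,0,0,0,0,0,0,0,0,0,0,0,0,0]' 0.72
python3 -m jog '[0,0,15,0,0,0,0,0,30,0,0,0,0,0,40,0,0,0,0,0,40,0,0,0,-10,10,30,0,0,0,-10,20,10,0,0,0,-10,20,0,0,0,0,-10,20,0,0,0,0,0,0,0,0,0,0]' 0.78
python3 - <<'E'
from h import *
c=read_camera('wrist'); save(c,'wrist11')
rects(c,'wrist','carrier',14);rects(c,'wrist','tile1',14);rects(c,'wrist','sheet1',34)
E
```

```text
time_s: 31.55
ee_pos: [556.2, -149.6, 197.4]
orientation: [0.0, 0.999, 0.051, 0.001]
wrist_force: [0.2, 0.1, -1.1]
gripper_width: 0.556
grasp_force: 30.0
time_s: 31.95
ee_pos: [556.0, -149.6, 196.8]
orientation: [0.0, 0.999, 0.051, 0.0]
wrist_force: [0.5, 0.1, -0.6]
gripper_width: 0.715
grasp_force: 0.0
time_s: 32.85
ee_pos: [515.0, -77.9, 362.1]
orientation: [-0.0, 0.999, 0.052, -0.0]
wrist_force: [-0.8, -0.6, -0.4]
gripper_width: 0.784
grasp_force: 0.0
carrier 0.63 xy 554 -152 size 170 129 th 6.4 px [410. 159.] col [167. 112.  65.]
tile1 0.97 xy 551 -126 size 89 3 th 6.3 px [378. 168.] col [138. 118. 108.]
tile1 0.80 xy 428 165 size 92 58 th 11.0 px [ 43. 268.] col [214. 203. 192.]
sheet1 0.79 xy 457 54 size 86 47 th -3.2 px [156. 259.] col [188. 143.  96.]
sheet1 0.58 xy 555 -149 size 90 51 th 6.1 px [412. 169.] col [190. 143.  94.]
```

```bash
python3 -m jog '[-6,15,0,0,0,0.5,-9,25,0,0,0,0.5,-9,26,0,0,0,0.5,-9,26,0,0,0,0.5,-9,26,0,0,0,0.5,-9,26,0,0,0,0.5,-9,26,0,0,0,0.5,-9,26,0,0,0,0.5,-9,26,-25,0,0,0,-9,25.5,-35,0,0,0,0,0,-40,0,0,0,0,0,-40,0,0,0,0,0,-30,0,0,0,0,0,-15,0,0,0,0,0,-5,0,0,0,0,0,0,0,0,0,0,0,0,0,0,0]' 0.78
python3 -m jog '[0,0,0,0,0,0,0,0,0,0,0,0,0,0,0,0,0,0,0,0,0,0,0,0,0,0,0,0,0,0,0,0,0,0,0,0]' 0 30
python3 -m jog '[0,0,20,0,0,0,0,0,30,0,0,0,0,0,30,0,0,0,0,0,20,0,0,0,0,0,0,0,0,0]'
```

```text
time_s: 34.75
ee_pos: [429.1, 168.0, 172.5]
orientation: [-0.0, 0.996, 0.086, 0.001]
wrist_force: [-0.2, 0.3, 0.4]
gripper_width: 0.779
grasp_force: 0.0
time_s: 35.35
ee_pos: [429.1, 167.9, 172.3]
orientation: [-0.0, 0.996, 0.086, 0.001]
wrist_force: [-0.4, 0.2, 5.9]
gripper_width: 0.565
grasp_force: 30.0
time_s: 35.85
ee_pos: [429.1, 168.0, 273.7]
orientation: [-0.0, 0.996, 0.086, 0.002]
wrist_force: [-0.2, 0.0, -2.0]
gripper_width: 0.569
grasp_force: 30.0
```

```bash
python3 -m jog '[6,-15,0,0,0,-0.3,11,-27,0,0,0,-0.3,11,-27,0,0,0,-0.3,11,-27,0,0,0,-0.3,11,-27,0,0,0,-0.3,11,-27,0,0,0,-0.3,11,-27,0,0,0,-0.3,11,-27,0,0,0,-0.3,11,-27,0,0,0,-0.3,11,-27,0,0,0,-0.3,11,-27,0,0,0,-0.3,11,-27,0,0,0,-0.3,0,-5,0,0,0,-0.3,0,0,0,0,0,0,0,0,0,0,0,0,0,0,0,0,0,0]'
python3 - <<'E'
from h import *
c=read_camera('wrist'); save(c,'wrist12')
rects(c,'wrist','carrier',14);rects(c,'wrist','tile1',115)
c=read_camera('scene');rects(c,'scene','carrier',14)
E
```

```text
time_s: 37.45
ee_pos: [555.7, -148.1, 271.4]
orientation: [-0.0, 0.999, 0.053, -0.0]
wrist_force: [-0.1, -0.2, -2.1]
gripper_width: 0.563
grasp_force: 30.0
carrier 0.80 xy 578 -146 size 130 115 th -83.9 px [318. 188.] col [169. 115.  68.]
tile1 0.89 xy 565 -146 size 70 49 th 6.6 px [316. 292.] col [217. 207. 196.]
tile1 0.64 xy 615 -151 size 8 1 th -83.9 px [345. 174.] col [114.  102.   84.5]
carrier 0.85 xy 553 -150 size 188 140 th 4.6 px [246. 231.] col [145. 100.  68.]
```

```bash
python3 -m jog '[0,0,-20,0,0,0,0,0,-25,0,0,0,0,0,-15,0,0,0,0,0,-5,0,0,0,0,0,0,0,0,0,0,0,0,0,0,0]'
python3 -m jog '[0,0,0,0,0,0,0,0,0,0,0,0,0,0,0,0,0,0,0,0,0,0,0,0]' 0.72
python3 -m jog '[0,0,15,0,0,0,0,0,30,0,0,0,0,0,40,0,0,0,0,0,40,0,0,0,-10,10,30,0,0,0,-10,20,0,0,0,0,-10,20,0,0,0,0,-10,20,0,0,0,0,0,0,0,0,0,0]' 0.78
python3 - <<'E'
from h import *
c=read_camera('wrist'); save(c,'wrist13')
rects(c,'wrist','carrier',14);rects(c,'wrist','tile1',48);rects(c,'wrist','sheet1',6)
E
```

```text
time_s: 38.3
ee_pos: [556.1, -149.1, 207.3]
orientation: [0.0, 0.999, 0.052, 0.0]
wrist_force: [0.3, 0.8, -1.0]
gripper_width: 0.559
grasp_force: 30.0
time_s: 38.7
ee_pos: [556.0, -149.1, 206.9]
orientation: [0.0, 0.999, 0.052, 0.0]
wrist_force: [0.2, -0.0, 0.0]
gripper_width: 0.722
grasp_force: 0.0
time_s: 39.6
ee_pos: [515.1, -77.4, 362.1]
orientation: [-0.0, 0.999, 0.053, -0.0]
wrist_force: [-0.4, -0.4, 0.1]
gripper_width: 0.775
grasp_force: 0.0
carrier 0.85 xy 554 -152 size 170 129 th 6.1 px [410. 159.] col [164. 112.  67.]
tile1 0.80 xy 569 -118 size 52 3 th 6.4 px [380. 150.] col [137.5 117.5 108.5]
tile1 0.80 xy 552 -148 size 91 53 th 6.2 px [415. 174.] col [214. 203. 192.]
sheet1 0.69 xy 598 -151 size 55 3 th -82.9 px [417. 115.] col [170. 130.  92.]
sheet1 0.28 xy 344 -115 size 135 19 th 86.9 px [334. 367.] col [147. 118.  81.]
```

```bash
python3 -m jog '[-8,12,0,0,0,-1.2,-12,22,0,0,0,-1.2,-12,24,0,0,0,-1.2,-12,24,0,0,0,-1.2,-10,24,-20,0,0,-1.2,-10,24,-30,0,0,-1.2,-6,14,-30,0,0,-1,0,0,-40,0,0,0,0,0,-40,0,0,0,0,0,-25,0,0,0,0,0,-8.5,0,0,0,0,0,0,0,0,0,0,0,0,0,0,0]' 0.78
python3 -m jog '[0,0,0,0,0,0,0,0,0,0,0,0,0,0,0,0,0,0,0,0,0,0,0,0,0,0,0,0,0,0,0,0,0,0,0,0]' 0 30
python3 -m jog '[0,0,20,0,0,0,0,0,30,0,0,0,0,0,30,0,0,0,0,0,20,0,0,0,0,0,0,0,0,0]'
```

```text
time_s: 41.1
ee_pos: [446.7, 64.5, 168.7]
orientation: [0.0, 1.0, -0.019, 0.001]
wrist_force: [0.1, 0.9, -0.1]
gripper_width: 0.782
grasp_force: 0.0
time_s: 41.7
ee_pos: [446.2, 64.8, 168.6]
orientation: [0.0, 1.0, -0.019, 0.001]
wrist_force: [-0.6, -1.5, 5.7]
gripper_width: 0.558
grasp_force: 30.0
time_s: 42.2
ee_pos: [446.2, 65.0, 270.2]
orientation: [0.0, 1.0, -0.019, 0.002]
wrist_force: [-0.1, 0.7, -0.7]
gripper_width: 0.557
grasp_force: 30.0
```

```bash
python3 -m jog '[7,-12,0,0,0,0.8,11,-21,0,0,0,0.8,11,-21,0,0,0,0.8,11,-22,0,0,0,0.8,11,-22,0,0,0,0.8,11,-22,0,0,0,0.8,11,-22,0,0,0,0.8,11,-22,0,0,0,0.8,11,-22,0,0,0,0.8,10,-19,0,0,0,0.6,5,-9,0,0,0,0.4,0,0,0,0,0,0,0,0,0,0,0,0,0,0,0,0,0,0]'
python3 - <<'E'
from h import *
c=read_camera('wrist'); save(c,'wrist14')
rects(c,'wrist','carrier',14);rects(c,'wrist','sheet1',107)
c=read_camera('scene');rects(c,'scene','carrier',14)
E
```

```text
time_s: 43.6
ee_pos: [555.6, -148.2, 268.0]
orientation: [-0.0, 0.999, 0.053, -0.0]
wrist_force: [-0.3, 0.2, -0.2]
gripper_width: 0.554
grasp_force: 30.0
carrier 0.62 xy 579 -146 size 130 114 th -83.7 px [318. 188.] col [176. 121.  71.]
carrier 0.23 xy 598 -152 size 26 1 th -83.9 px [332. 175.] col [121. 108.  98.]
sheet1 0.83 xy 611 -143 size 33 2 th -83.9 px [320. 180.] col [185.  140.5  95. ]
sheet1 0.61 xy 563 -147 size 71 49 th 5.8 px [316. 290.] col [198. 151. 100.]
carrier 0.93 xy 552 -150 size 187 140 th 4.7 px [246. 232.] col [147. 101.  69.]
carrier 0.72 xy 475 -231 size 89 55 th 7.2 px [240. 205.] col [186. 139.  99.]
```

```bash
python3 -m jog '[0,0,-15,0,0,0,0,0,-20,0,0,0,0,0,-12,0,0,0,0,0,-5,0,0,0,0,0,0,0,0,0,0,0,0,0,0,0]'
python3 -m jog '[0,0,0,0,0,0,0,0,0,0,0,0,0,0,0,0,0,0,0,0,0,0,0,0]' 0.72
python3 -m jog '[0,0,15,0,0,0,0,0,30,0,0,0,0,0,40,0,0,0,0,0,35,0,0,0,-10,10,25,0,0,0,-10,20,0,0,0,0,-10,20,0,0,0,0,-10,20,0,0,0,0,0,0,0,0,0,0]' 0.78
python3 - <<'E'
from h import *
c=read_camera('wrist'); save(c,'wrist15')
rects(c,'wrist','carrier',14);rects(c,'wrist','sheet1',54);rects(c,'wrist','tile1',48)
E
```

```text
time_s: 44.45
ee_pos: [556.1, -149.1, 216.7]
orientation: [0.0, 0.999, 0.052, 0.0]
wrist_force: [-0.3, 0.9, 0.9]
gripper_width: 0.558
grasp_force: 30.0
time_s: 44.85
ee_pos: [556.0, -149.1, 216.3]
orientation: [0.0, 0.999, 0.052, 0.0]
wrist_force: [-0.1, 0.0, -0.6]
gripper_width: 0.718
grasp_force: 0.0
time_s: 45.75
ee_pos: [515.1, -77.4, 361.6]
orientation: [-0.0, 0.999, 0.053, -0.0]
wrist_force: [0.9, -0.5, -0.2]
gripper_width: 0.779
grasp_force: 0.0
carrier 0.88 xy 554 -153 size 171 129 th 6.1 px [411. 158.] col [167. 113.  65.]
sheet1 0.83 xy 553 -149 size 90 51 th 5.8 px [418. 175.] col [190. 143.  94.]
sheet1 0.62 xy 600 -149 size 10 1 th -83.8 px [431. 114.] col [170.5 127.   84. ]
tile1 0.78 xy 578 -120 size 30 4 th 9.1 px [385. 139.] col [118. 104.  93.]
tile1 0.71 xy 555 -120 size 83 4 th 7.4 px [379. 169.] col [142. 116. 106.]
```

View pics/wrist15.png

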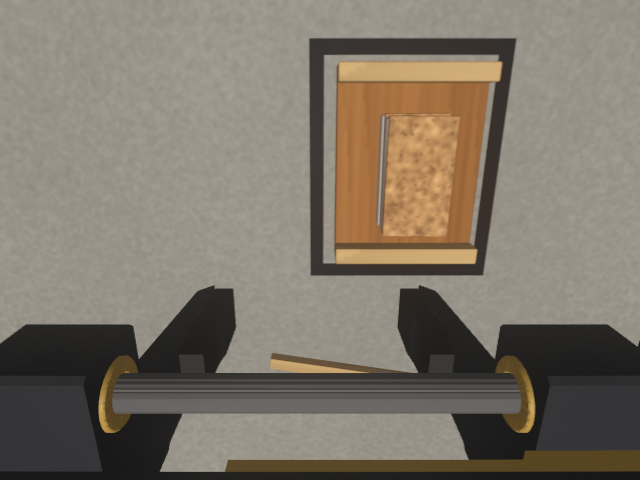

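The pile is neat, with a sheet on top at px (420,175). Next is tile C.

```bash
python3 -m jog '[-3,15,0,0,0,-1,-5,28,0,0,0,-1,-5,30,0,0,0,-1,-5,30,0,0,0,-1,-5,30,0,0,0,-1,-5,30,0,0,0,-1,-5,30,0,0,0,-1,-5,30,0,0,0,-1,-5,30,0,0,0,-1,-5,30,0,0,0,-1,-5,30,-20,0,0,-1,-4,28,-30,0,0,-1,-4,15,-35,0,0,-0.8,0,0,-40,0,0,0,0,0,-40,0,0,0,0,0,-18,0,0,0,0,0,-6.6,0,0,0,0,0,0,0,0,0,0,0,0,0,0,0]' 0.78
python3 -m jog '[0,0,0,0,0,0,0,0,0,0,0,0,0,0,0,0,0,0,0,0,0,0,0,0,0,0,0,0,0,0,0,0,0,0,0,0]' 0 30
python3 -m jog '[0,0,20,0,0,0,0,0,30,0,0,0,0,0,40,0,0,0,0,0,25,0,0,0,0,0,0,0,0,0]'
```

```text
time_s: 47.85
ee_pos: [455.6, 276.8, 172.6]
orientation: [-0.0, 0.998, -0.06, 0.001]
wrist_force: [0.8, -0.2, 1.1]
gripper_width: 0.777
grasp_force: 0.0
time_s: 48.45
ee_pos: [455.1, 276.9, 172.3]
orientation: [-0.0, 0.998, -0.059, 0.001]
wrist_force: [-0.8, -1.6, 6.4]
gripper_width: 0.563
grasp_force: 30.0
time_s: 48.95
ee_pos: [455.2, 277.1, 289.7]
orientation: [-0.001, 0.998, -0.059, 0.003]
wrist_force: [-0.1, 0.2, -2.5]
gripper_width: 0.565
grasp_force: 30.0
```

```bash
python3 -m jog '[4,-16,0,0,0,0.8,7,-29,0,0,0,0.8,7,-29,0,0,0,0.8,7,-29,0,0,0,0.8,7,-29,0,0,0,0.8,7,-29,0,0,0,0.8,7,-29,0,0,0,0.8,7,-29,0,0,0,0.8,7,-29,0,0,0,0.8,7,-29,0,0,0,0.8,7,-29,0,0,0,0.8,7,-29,0,0,0,0.8,7,-29,0,0,0,0.8,7,-29,0,0,0,0.8,4,-20,0,0,0,0.8,3,-13,0,0,0,0.8,0,0,0,0,0,0,0,0,0,0,0,0,0,0,0,0,0,0]'
python3 - <<'E'
from h import *
c=read_camera('wrist'); save(c,'wrist16')
rects(c,'wrist','carrier',14);rects(c,'wrist','tile1',132)
c=read_camera('scene');rects(c,'scene','carrier',14)
E
```

```text
time_s: 50.85
ee_pos: [556.8, -148.2, 286.0]
orientation: [-0.0, 0.999, 0.053, -0.001]
wrist_force: [0.3, 0.8, -1.6]
gripper_width: 0.564
grasp_force: 30.0
carrier 0.59 xy 576 -146 size 129 122 th -84.0 px [318. 187.] col [168. 114.  67.]
tile1 0.81 xy 568 -146 size 68 49 th 6.1 px [316. 292.] col [217. 206. 195.]
tile1 0.54 xy 613 -147 size 18 1 th -83.9 px [333. 180.] col [112. 101.  91.]
tile1 0.53 xy 615 -138 size 8 1 th -84.0 px [308. 172.] col [114.5 101.   89. ]
tile1 0.21 xy 615 -142 size 28 2 th -83.9 px [319. 176.] col [174. 129.  88.]
carrier 0.72 xy 552 -149 size 188 138 th 4.8 px [248. 235.] col [146. 101.  69.]
```

```bash
python3 -m jog '[0,0,-20,0,0,0,0,0,-20,0,0,0,0,0,-14,0,0,0,0,0,-6,0,0,0,0,0,0,0,0,0,0,0,0,0,0,0]'
python3 -m jog '[0,0,0,0,0,0,0,0,0,0,0,0,0,0,0,0,0,0,0,0,0,0,0,0]' 0.72
python3 -m jog '[0,0,15,0,0,0,0,0,30,0,0,0,0,0,40,0,0,0,0,0,35,0,0,0,-10,10,15,0,0,0,-10,20,0,0,0,0,-10,20,0,0,0,0,-10,20,0,0,0,0,0,0,0,0,0,0]' 0.78
python3 - <<'E'
from h import *
c=read_camera('wrist'); save(c,'wrist17')
rects(c,'wrist','carrier',14);rects(c,'wrist','tile1',68)
for n in ('scene','side'):
    c=read_camera(n);rects(c,n,'tile1',14);rects(c,n,'sheet1',6)
E
```

```text
time_s: 51.7
ee_pos: [557.1, -149.0, 227.1]
orientation: [0.0, 0.999, 0.052, 0.0]
wrist_force: [0.4, -0.3, -1.4]
gripper_width: 0.56
grasp_force: 30.0
time_s: 52.1
ee_pos: [557.0, -149.1, 226.8]
orientation: [0.0, 0.999, 0.052, 0.0]
wrist_force: [0.7, 1.0, -0.2]
gripper_width: 0.72
grasp_force: 0.0
time_s: 53.0
ee_pos: [516.1, -77.4, 362.0]
orientation: [-0.0, 0.999, 0.053, -0.0]
wrist_force: [-0.2, -0.3, -0.2]
gripper_width: 0.779
grasp_force: 0.0
carrier 0.67 xy 554 -152 size 168 128 th 6.1 px [410. 159.] col [165. 112.  67.]
tile1 0.85 xy 558 -117 size 72 3 th 7.2 px [379. 169.] col [136. 116. 107.]
tile1 0.62 xy 553 -148 size 91 53 th 6.2 px [422. 179.] col [213. 202. 191.]
tile1 0.96 xy 511 -189 size 107 62 th 5.1 px [246. 216.] col [207. 200. 190.]
tile1 0.85 xy 732 -4 size 70 57 th 13.5 px [247. 294.] col [120.  65. 145.]
tile1 0.84 xy 308 427 size 102 60 th 49.1 px [494. 262.] col [119.  64. 145.]
tile1 0.82 xy 603 402 size 97 51 th 10.1 px [435. 337.] col [216. 210. 199.]
tile1 0.78 xy 308 287 size 100 51 th 22.8 px [441. 241.] col [119.  64. 145.]
sheet1 0.78 xy 458 402 siz
[... 185 characters left out ...]
.] col [49. 48. 46.]
tile1 0.93 xy 742 -1 size 96 65 th 12.6 px [242. 211.] col [77. 34. 88.]
tile1 0.74 xy 298 429 size 95 59 th 49.2 px [290. 418.] col [77. 33. 90.]
tile1 0.70 xy 590 -217 size 103 72 th 1.4 px [336. 191.] col [145. 135. 116.]
tile1 0.67 xy 566 -170 size 96 38 th 23.2 px [335. 201.] col [75. 66. 54.]
tile1 0.60 xy 295 290 size 90 59 th 24.3 px [335. 362.] col [78. 33. 91.]
tile1 0.59 xy 595 404 size 97 59 th 11.4 px [170. 336.] col [147. 138. 119.]
tile1 0.43 xy 555 -141 size 94 33 th 16.7 px [333. 208.] col [81.  68.5 57. ]
sheet1 0.86 xy 453 404 size 94 53 th 9.8 px [229. 370.] col [132.  85.  42.]
sheet1 0.40 xy 571 -163 size 53 8 th 5.4 px [331. 204.] col [77. 60. 44.]
```

```bash
python3 -m jog '[-2,15,0,0,0,0.3,-4,29,0,0,0,0.3,-4,29,0,0,0,0.3,-4,29,0,0,0,0.3,-4,29,0,0,0,0.3,-4,29,0,0,0,0.3,-4,29,0,0,0,0.3,-4,29,0,0,0,0.3,-4,29,0,0,0,0.3,-4,29,0,0,0,0.3,-4,29,0,0,0,0.3,-4,29,0,0,0,0.3,-4,29,0,0,0,0.3,-4,29,0,0,0,0.3,-3,29,0,0,0,0.1,-3,29,0,0,0,0,-1,29,-20,0,0,0,0,1,0,0,0,0]' 0.78
python3 - <<'E'
from h import *
c=read_camera('wrist'); save(c,'wrist18');print(sense()['ee_pos'],sense()['orientation'])
rects(c,'wrist','tile1',14);rects(c,'wrist','sheet1',6)
E
```

```text
time_s: 55.25
ee_pos: [454.3, 403.7, 339.1]
orientation: [0.001, 0.996, 0.092, -0.002]
wrist_force: [0.1, -0.9, -0.3]
gripper_width: 0.777
grasp_force: 0.0
[454.81591651 402.45828882 340.35979082] [ 5.17524563e-04  9.95837979e-01  9.11311666e-02 -1.24951085e-03]
tile1 0.86 xy 580 399 size 56 50 th 9.9 px [355.  41.] col [207. 197. 187.]
tile1 0.63 xy 328 307 size 36 35 th -66.3 px [394. 360.] col [120.  58. 137.]
tile1 0.59 xy 307 431 size 83 55 th 51.2 px [262. 353.] col [121.  59. 138.]
sheet1 0.89 xy 453 403 size 90 50 th 10.7 px [317. 207.] col [177. 132.  87.]
```

```bash
python3 -m jog '[-1,0,-20,0,0,0,0,0,-35,0,0,0,0,0,-40,0,0,0,0,0,-40,0,0,0,0,0,-25,0,0,0,0,0,-13,0,0,0,0,0,0,0,0,0,0,0,0,0,0,0]' 0.78
python3 -m jog '[0,0,0,0,0,0,0,0,0,0,0,0,0,0,0,0,0,0,0,0,0,0,0,0,0,0,0,0,0,0,0,0,0,0,0,0]' 0 30
python3 -m jog '[0,0,20,0,0,0,0,0,30,0,0,0,0,0,40,0,0,0,0,0,30,0,0,0,0,0,0,0,0,0]'
```

```text
time_s: 56.2
ee_pos: [455.5, 400.7, 169.9]
orientation: [-0.0, 0.996, 0.089, 0.001]
wrist_force: [0.6, -0.3, -0.3]
gripper_width: 0.781
grasp_force: 0.0
time_s: 56.8
ee_pos: [455.1, 401.0, 169.4]
orientation: [-0.0, 0.996, 0.09, 0.001]
wrist_force: [-0.8, -1.1, 6.2]
gripper_width: 0.556
grasp_force: 30.0
time_s: 57.3
ee_pos: [455.3, 401.2, 292.8]
orientation: [-0.002, 0.996, 0.09, 0.003]
wrist_force: [-0.2, 0.3, -0.9]
gripper_width: 0.55
grasp_force: 30.0
```

```bash
python3 -m jog '[3,-16,0,0,0,-0.2,5,-28,0,0,0,-0.2,5.5,-29,0,0,0,-0.2,5.5,-29,0,0,0,-0.2,5.5,-29,0,0,0,-0.2,5.5,-29,0,0,0,-0.2,5.5,-29,0,0,0,-0.2,5.5,-29,0,0,0,-0.2,5.5,-29,0,0,0,-0.2,5.5,-29,0,0,0,-0.2,5.5,-29,0,0,0,-0.2,5.5,-29,0,0,0,-0.2,5.5,-29,0,0,0,-0.2,5.5,-29,0,0,0,-0.2,5.5,-29,0,0,0,-0.2,5.5,-29,0,0,0,-0.2,5.5,-29,0,0,0,-0.2,5.5,-29,0,0,0,-0.2,4,-25,0,0,0,-0.4,2,-16,0,0,0,-0.3]'
python3 -m jog '[0,0,0,0,0,0,0,0,0,0,0,0]'
python3 - <<'E'
from h import *
c=read_camera('wrist'); save(c,'wrist19')
rects(c,'wrist','carrier',14);rects(c,'wrist','sheet1',127)
c=read_camera('scene');rects(c,'scene','carrier',14)
E
```

```text
time_s: 59.3
ee_pos: [556.3, -150.4, 286.9]
orientation: [-0.001, 0.999, 0.051, -0.001]
wrist_force: [0.0, 1.0, 0.1]
gripper_width: 0.554
grasp_force: 30.0
time_s: 59.5
ee_pos: [556.5, -147.8, 287.9]
orientation: [-0.001, 0.999, 0.052, -0.001]
wrist_force: [0.0, -0.3, -0.4]
gripper_width: 0.554
grasp_force: 30.0
carrier 0.92 xy 575 -147 size 129 122 th -83.6 px [319. 188.] col [175. 120.  71.]
carrier 0.20 xy 577 -146 size 157 156 th -84.0 px [319. 157.] col [62. 55. 52.]
sheet1 0.82 xy 614 -142 size 30 2 th -84.7 px [320. 175.] col [182. 138.  94.]
sheet1 0.75 xy 565 -146 size 72 49 th 6.0 px [316. 289.] col [197. 150. 100.]
sheet1 0.49 xy 611 -141 size 29 1 th -84.0 px [315. 181.] col [113.  89.  69.]
carrier 0.76 xy 555 -148 size 185 136 th 5.7 px [248. 236.] col [146. 101.  69.]
```

```bash
python3 -m jog '[1,-0.5,-15,0,0,0,0,0,-18,0,0,0,0,0,-13,0,0,0,0,0,-5,0,0,0,0,0,0,0,0,0,0,0,0,0,0,0]'
python3 -m jog '[0,0,0,0,0,0,0,0,0,0,0,0,0,0,0,0,0,0,0,0,0,0,0,0]' 0.72
python3 -m jog '[0,0,15,0,0,0,0,0,30,0,0,0,0,0,40,0,0,0,0,0,35,0,0,0,-10,10,4,0,0,0,-10,20,0,0,0,0,-10,20,0,0,0,0,-10,20,0,0,0,0,0,0,0,0,0,0]' 0.78
python3 - <<'E'
from h import *
c=read_camera('wrist'); save(c,'wrist20')
rects(c,'wrist','carrier',14);rects(c,'wrist','sheet1',74);rects(c,'wrist','tile1',68)
E
```

```text
time_s: 60.35
ee_pos: [558.1, -148.3, 238.1]
orientation: [0.0, 0.999, 0.053, 0.0]
wrist_force: [-0.2, 0.2, -0.2]
gripper_width: 0.553
grasp_force: 30.0
time_s: 60.75
ee_pos: [558.0, -148.6, 237.7]
orientation: [0.0, 0.999, 0.052, 0.0]
wrist_force: [-0.4, 0.5, 0.3]
gripper_width: 0.723
grasp_force: 0.0
time_s: 61.65
ee_pos: [516.8, -76.6, 361.2]
orientation: [-0.001, 0.999, 0.053, -0.001]
wrist_force: [-0.5, 0.2, -0.2]
gripper_width: 0.779
grasp_force: 0.0
carrier 0.81 xy 554 -152 size 169 128 th 6.2 px [412. 160.] col [168. 114.  66.]
sheet1 0.80 xy 530 -123 size 30 2 th 6.2 px [384. 213.] col [124.   95.   71.5]
sheet1 0.76 xy 557 -148 size 89 51 th 6.2 px [426. 177.] col [190. 143.  94.]
sheet1 0.65 xy 596 -115 size 6 2 th -70.2 px [389. 117.] col [155. 133. 116.]
sheet1 0.51 xy 587 -118 size 13 1 th 9.4 px [391. 131.] col [118. 101.  88.]
tile1 0.79 xy 579 -117 size 29 3 th 6.1 px [386. 142.] col [117. 104.  94.]
tile1 0.74 xy 569 -115 size 53 3 th 6.4 px [381. 155.] col [139. 116. 106.]
tile1 0.64 xy 583 -120 size 21 3 th 9.4 px [391. 137.] col [117. 100.  87.]
```

View pics/wrist20.png

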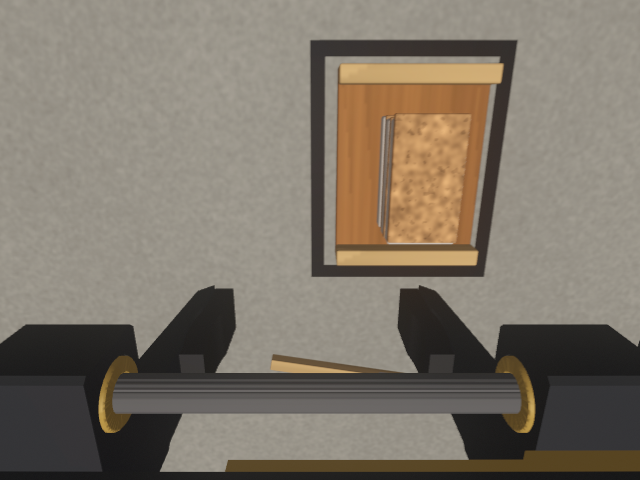

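The pile is good, with the top sheet at px (430,178). Last is tile D.

```bash
python3 -m jog '[0,15,0,0,0,0.3,0,28,0,0,0,0.3,0,29,0,0,0,0.3,0,29,0,0,0,0.3,0,29,0,0,0,0.3,0,29,0,0,0,0.3,0,29,0,0,0,0.3,0,29,0,0,0,0.3,0,29,0,0,0,0.3,5,29,0,0,0,0.3,7,29,0,0,0,0.3,7,29,0,0,0,0.3,7,29,0,0,0,0.3,7,29,-10,0,0,0.1,7,29,-20,0,0,0,7,29,-30,0,0,0,0,29,-30,0,0,0,0,0,0,0,0,0,0,0,0,0,0,0]' 0.78
python3 - <<'E'
from h import *
c=read_camera('wrist'); save(c,'wrist21');print(sense()['ee_pos'],sense()['orientation'])
rects(c,'wrist','tile1',14)
E
```

```text
time_s: 63.75
ee_pos: [564.7, 399.9, 271.1]
orientation: [0.0, 0.996, 0.088, -0.001]
wrist_force: [-1.1, 0.5, 0.2]
gripper_width: 0.781
grasp_force: 0.0
[565.05755532 399.24062515 272.46825076] [-5.92578396e-05  9.96194284e-01  8.71589858e-02  5.06673663e-04]
tile1 0.98 xy 598 402 size 90 50 th 9.8 px [323. 183.] col [200. 190. 179.]
```

```bash
python3 -m jog '[11,1,-10,0,0,0,11,1,-10,0,0,0,11,1,-20,0,0,0,0,0,-30,0,0,0,0,0,-20,0,0,0,0,0,-10,0,0,0,0,0,0,0,0,0,0,0,0,0,0,0]' 0.78
python3 -m jog '[0,0,0,0,0,0,0,0,0,0,0,0,0,0,0,0,0,0,0,0,0,0,0,0,0,0,0,0,0,0,0,0,0,0,0,0]' 0 30
python3 -m jog '[0,0,20,0,0,0,-10,-10,30,0,0,0,-10,-10,40,0,0,0,0,0,30,0,0,0,0,0,10,0,0,0,0,0,0,0,0,0]'
```

```text
time_s: 64.65
ee_pos: [598.6, 402.3, 172.5]
orientation: [-0.0, 0.996, 0.087, 0.001]
wrist_force: [0.1, 0.2, 0.1]
gripper_width: 0.784
grasp_force: 0.0
time_s: 65.25
ee_pos: [598.1, 402.4, 172.6]
orientation: [-0.0, 0.996, 0.087, 0.001]
wrist_force: [-0.6, -1.1, 5.3]
gripper_width: 0.561
grasp_force: 30.0
time_s: 65.85
ee_pos: [578.0, 382.5, 302.2]
orientation: [-0.0, 0.996, 0.087, 0.001]
wrist_force: [0.3, -1.2, -2.5]
gripper_width: 0.56
grasp_force: 30.0
```

```bash
python3 -m jog '[-1,-16,0,0,0,-0.2,-1,-28,0,0,0,-0.2,-1,-29,0,0,0,-0.2,-1,-29,0,0,0,-0.2,-1,-29,0,0,0,-0.2,-1,-29,0,0,0,-0.2,-1,-29,0,0,0,-0.2,-1,-29,0,0,0,-0.2,-1,-29,0,0,0,-0.2,-1,-29,0,0,0,-0.2,-1,-29,0,0,0,-0.2,-1,-29,0,0,0,-0.2,-1,-29,0,0,0,-0.2,-1,-29,0,0,0,-0.2,-1,-29,0,0,0,-0.2,-1,-29,0,0,0,-0.2,-1,-29,0,0,0,-0.2,-1,-29,0,0,0,-0.2,-2,-23,0,0,0,-0.2,-1,-2,0,0,0,-0.2]'
python3 -m jog '[0,0,0,0,0,0,0,0,0,0,0,0]'
python3 - <<'E'
from h import *
c=read_camera('wrist'); save(c,'wrist22')
rects(c,'wrist','carrier',14);rects(c,'wrist','tile1',144)
c=read_camera('scene');rects(c,'scene','carrier',14)
E
```

```text
time_s: 67.85
ee_pos: [556.8, -152.8, 299.2]
orientation: [-0.001, 0.999, 0.051, -0.002]
wrist_force: [0.0, 0.2, -1.3]
gripper_width: 0.565
grasp_force: 30.0
time_s: 68.05
ee_pos: [557.0, -149.6, 300.7]
orientation: [-0.001, 0.999, 0.053, -0.001]
wrist_force: [-0.5, 0.3, -2.2]
gripper_width: 0.562
grasp_force: 30.0
carrier 0.86 xy 572 -147 size 129 129 th -83.5 px [316. 187.] col [167. 113.  67.]
tile1 0.68 xy 568 -148 size 73 49 th 6.0 px [316. 288.] col [215. 205. 194.]
tile1 0.43 xy 613 -133 size 7 0 th -83.9 px [289. 176.] col [111. 100.  91.]
carrier 0.91 xy 554 -150 size 186 142 th 5.8 px [247. 236.] col [146. 101.  69.]
```

```bash
python3 -m jog '[-0.5,1.2,-15,0,0,0,0,0,-20,0,0,0,0,0,-14,0,0,0,0,0,-5.5,0,0,0,0,0,0,0,0,0,0,0,0,0,0,0]'
python3 -m jog '[0,0,0,0,0,0,0,0,0,0,0,0,0,0,0,0,0,0,0,0,0,0,0,0]' 0.72
python3 -m jog '[0,0,15,0,0,0,0,0,30,0,0,0,0,0,40,0,0,0,0,0,30,0,0,0,-10,10,0,0,0,0,-10,20,0,0,0,0,-10,20,0,0,0,0,-10,20,0,0,0,0,0,0,0,0,0,0,0,0,0,0,0,0]' 0.78
python3 - <<'E'
from h import *
c=read_camera('wrist'); save(c,'wrist23')
rects(c,'wrist','carrier',14);rects(c,'wrist','mark',0);rects(c,'wrist','tile1',88)
c=read_camera('side');cv2.imwrite('pics/sidecrop.png',cv2.resize(c['image'][150:280,260:420,::-1],None,fx=4,fy=4))
c=read_camera('scene');rects(c,'scene','dish',16);rects(c,'scene','clamp1',15)
E
python3 -c "
import cv2,numpy as np
a=cv2.imread('pics/wrist23.png')[0:330,200:640];b=cv2.imread('pics/sidecrop.png')
b=cv2.resize(b,(355,288));o=np.zeros((330,796,3),np.uint8);o[:,:440]=a;o[:288,441:796]=b;cv2.imwrite('pics/final.png',o)"
```

```text
time_s: 68.9
ee_pos: [556.6, -149.3, 247.6]
orientation: [0.0, 0.999, 0.052, 0.0]
wrist_force: [0.6, 0.2, -1.3]
gripper_width: 0.56
grasp_force: 30.0
time_s: 69.3
ee_pos: [556.5, -149.4, 247.3]
orientation: [0.0, 0.999, 0.052, 0.0]
wrist_force: [-0.2, -0.3, 0.3]
gripper_width: 0.716
grasp_force: 0.0
time_s: 70.3
ee_pos: [516.6, -79.5, 362.4]
orientation: [0.0, 0.999, 0.053, 0.0]
wrist_force: [-0.3, -0.0, 0.1]
gripper_width: 0.781
grasp_force: 0.0
carrier 0.71 xy 554 -152 size 169 129 th 6.2 px [407. 160.] col [165. 112.  67.]
mark 0.57 xy 554 -149 size 205 165 th 6.2 px [401. 153.] col [58. 52. 49.]
tile1 0.90 xy 557 -148 size 89 52 th 6.0 px [427. 180.] col [212. 201. 190.]
tile1 0.89 xy 569 -112 size 28 2 th 4.5 px [376. 159.] col [132.  120.5 111.5]
tile1 0.75 xy 576 -114 size 16 2 th 8.9 px [380. 150.] col [111. 102.  94.]
tile1 0.51 xy 569 -118 size 30 1 th 6.0 px [384. 160.] col [108.  98.  88.]
dish 0.59 xy 580 288 size 70 68 th -56.3 px [392. 306.] col [179. 186. 179.]
clamp1 0.97 xy 347 -125 size 179 48 th 88.0 px [302. 194.] col [165. 137. 105.]
clamp1 0.75 xy 741 194 size 174 43 th -87.4 px [320. 337.] col [189. 157. 113.]
```

View pics/final.png

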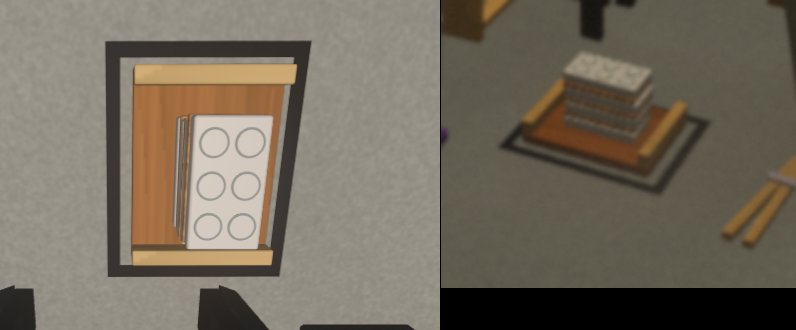

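The final view shows a square pile, tile-sheet-tile up to a bare top tile at crop px (230,180). The carrier sits centred in the tape and the arm is clear, so I'm handing in.

```bash
python3 -c "
from plant import close_job
print(close_job())"
```

```text
the job is handed in; nothing more can be done
None
```

The job is handed in: the carrier is centred and square inside the tape, with all four tiles stacked in its middle, one of the three cork sheets between each pair and a bare tile on top; no verdict came back.

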